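Uncover the switch console and flip the red toggle

TASK

The sloping switch console has a blue splash cover hung over its switches. Take the cover by its black handle, tilt its lower end up until the cover is about level while its lip is still behind the ledge, then lift the lip off the ledge and lay the cover down flat, handle up, in the middle of the black rubber mat and let go. Then flip the red toggle switch over its centre to its upper position, leaving the black toggle down as it is and not disturbing the jars and the lamp.

Things in the scene. Friction and masses are not known exactly. Their poses are not given: they have to be found in the camera images.
- console: white switch console fixed on the worktop, 110 mm wide, 140 deep, 165 high; origin at its foot on the worktop, x axis level towards its back, z up. Its front slopes 35 degrees from level, rising to the back: u = up the slope = (0.819, 0, 0.574), n = out of the slope = (-0.574, 0, 0.819) in its frame.
- panel_middle (a point): middle of the console's sloping grey panel, from which u and n are counted below. The panel is the floor of a well, u -44 to 42 mm and 96 mm wide, between side cheeks that end at u = -50 and stand to n = 30 mm; at its foot is a lip 8 mm high. The axes are the console's.
- ledge (a point): middle of the top rear edge (u = 48, n = 30 mm) of the ledge, a cross wall that closes the well at its upper end. Behind it is empty space in which the cover's lip and end can swing down 20 mm.
- hood_edge (a point): middle of the lower front edge (u = 64, n = 37 mm) of the console's hood, a fixed plate 5 mm thick across its full width, parallel to the panel, that reaches from here to the back wall. It hangs 3 mm over the cover's end and blocks a straight lift of the cover.
- cover_handle (a point): centre of the black bar handle of the loose blue splash cover (about 0.13 kg): 46 mm long (y), 12 thick (x), standing 28 mm above the plate; the plate's underside is 18 mm under this point. Cover's axes: x in the plate from lower end to lip (up the slope), y along the handle, z out of the plate. The plate is 4 mm thick and reaches 30 mm below and 99 mm above the handle along x.
- cover_lip (a point): middle of the cover's lip, a cross rib 4 mm thick and 6 mm deep under the plate; this point is 3 mm under the plate's underside and 80.3 mm from the handle along the cover's x. As hung, the plate lies on the cheeks and the lip stands against the back of the ledge; it can shift 5 mm up the slope. The plate goes on 17 mm past the lip, under the hood.
- cover_middle (a point): middle of the cover's plate, half-way through it; 34.5 mm from the handle along the cover's x. The plate is 106 mm wide, 84 at its lip end. A second rib 6 mm deep under the lower edge lets it lie level when laid down, the plate's middle then 8 mm over the support.
- mat: black rubber mat fixed on the worktop, 165 (x) x 120 (y) x 2 mm; origin at the centre of its underside
- lever_red (a joint): red bat toggle: -0.4 rad = leaning down the slope (start), 0 = standing square out of the panel, +0.4 = leaning up the slope; over-centre spring, it snaps to the side it leans to; about 2 N at its tip moves it
- lever_black (a joint): black bat toggle, same kind; starts down (-0.4) and must stay
- pivot_red (a point): pivot of the red toggle, on the panel under the cover, 6 mm (n) above the panel, u = 12 mm. The two toggles stand side by side, 40 mm apart and 20 mm either side of the middle, in either order. The bat is 21 mm long from here and up to 11 mm thick, and swings in the plane of u and n. Axes: x up the slope, z out of the panel.
- pivot_black (a point): pivot of the black toggle, likewise
- oil_jar_centre (a point): centre of a loose brown jar with black lid, 38 mm wide, 68 mm high
- green_jar_centre (a point): centre of a loose small jar with green lid, 40 mm wide, 45 mm high
- lamp_centre (a point): centre of a loose glass spirit lamp, 64 mm wide, 70 mm high

How it is judged:
On the way, in this order (a step that is already met when the one before it is completed fails the run):
1. the cover's lower end is tilted up so that the cover is within 20 degrees of level, its lip still at the ledge (angle between cover_middle's own z axis and vertical below 0.35 rad and distance between cover_lip and ledge below 0.022 m), for 0.05 s.
2. the cover lies flat on the mat, let go (horizontal distance between cover_middle and mat below 0.045 m and angle between cover_middle's own z axis and vertical below 0.1 rad and height (world z) of cover_middle below 0.018 m and contact force between the fingers and cover below 0.1 N), for 0.2 s.
At the end, for the whole second after the job is handed in: The red toggle leans fully up the slope (over 0.3 rad), the black one down as at the start; the cover lies flat (within 0.1 rad), handle up, on the mat with its middle within 45 mm of the mat's centre, let go (value of joint lever_red above 0.3 rad and value of joint lever_black below -0.3 rad and horizontal distance between cover_middle and mat below 0.045 m and angle between cover_middle's own z axis and vertical below 0.1 rad and height (world z) of cover_middle below 0.018 m and contact force between the arm and cover below 0.1 N); the robot touches nothing.
It fails at once if the black toggle is pushed over to its upper side (value of joint lever_black above 0 rad).
It fails at once if a jar or the lamp is moved more than 20 mm (distance of any of oil_jar_centre, green_jar_centre, lamp_centre from where it was at the start of the episode above 0.02 m).
It also fails if it takes over 61 s, if anything falls off the work surface, if the arm or the gripper's body presses on something with over 40 N, if the wrist force passes 120 N, or if a joint passes its speed limit or range.

ROBOT

A 7-joint arm with a two-finger parallel gripper is mounted at the origin on a cart in front of the work surface, level with it; the furniture and walls round the work are solid. World frame = base frame: x ahead of the robot, y to its left, z up, the work surface at z = 0. Lengths are in m, angles in rad, forces in N, time in s.
With the tool pointing down it reaches from about 0.425 to 0.875 m from the base axis. Payload 4.7 kg.
Tool frame: the origin (TCP) lies on the centre line of the jaws, within the pads' length; the fingertips stand ahead of it and the grasp point (between the pads) lies 2 mm behind it (nose_length is the z of the fingertips in the tool frame, in m); z points along the fingers, y is the line along which they close (so a half turn about z gives the same grasp; the last joint's range is limited). The gripper opens to 87 mm and grips with 3 to 60 N. Pads are 19 mm wide; open, the fingers measure 117 mm over their backs; the gripper's body (75 mm by 190 mm) begins 51 mm behind the grasp point.
Start: joints at [1.185, 0.321, -0.07, 1.45, 0.023, 1.371, -0.057], TCP at [0.253, -0.599, 0.24] pointing down, gripper open.
Joint ranges: [-2.86, 2.86], [-0.3, 2.09], [-1.38, 1.24], [0.06, 2.45], [-1.56, 4.7], [0.09, 2.05], [-2.69, 2.69]. Speed limits (rad/s): [2.57, 2.57, 3.14, 3.14, 3.14, 3.14, 3.14].

INTERFACE

Orientations are given as a rotation vector (axis times angle).
In Python, from bench import * gives the robot as it stands.
- The arm moves only by the tool send_rows, never from a script. Its arguments are lists of equal length, an entry for each row: "xyz": the shift along the tool's x, y, z in mm, a list of three; "dr": the turn, a rotation vector about the tool's x, y, z in rad, a list of three. A call has exactly 10 rows; each row is the pose to reach, as a shift and turn from the pose commanded when the call began, along the tool's axes at that moment; what a row does not reach only later rows make up. A row lasts 1/12 s, in which the tool goes at most 41.7 mm and 7.16 degrees, less where a joint would pass 70% of its speed; a pose out of reach is approached as far as the arm can. A call with a gripper value outside its range is refused whole. "jaw" is the finger opening in mm, from 0 to 87, set as the call begins (left out, the last holds). The fingers move at their own pace and stop on an object; "grip_force" is the grip in N (left out, the last holds). Time passes only in rows, so rows that repeat a pose let the fingers close, or fill a call up. It gives the time, the measured TCP pose, the force, the opening and the grip force at its end, in the units of the state.
- get_state(): the state, without advancing time (a new reading comes with each control period).
- get_image(name): name is "side" or "top" or "wrist"; returns the picture (384x512x3 uint8, red, green, blue); there is no depth.
- calibration(name): a dict with "vfov" (degrees; the focal length in pixels is half the picture's height over the tangent of half this angle, whatever the lens; pixels are square), "cx", "cy" (the principal point, pixels), "k1" (the pictures are not rectified: a ray, as slopes to the right and down, at radius r is drawn at 1 + k1 r^2 times it, then the intrinsics apply), "rvec" (rotation vector, rad) and "tvec" (3), from world to camera coordinates, as OpenCV has them; the wrist camera has in their place "hand_eye" (4x4, takes a point from camera to tool coordinates, whose origin is the TCP and whose axes are the flange's). Camera axes: x right, y down, z forward; pixel columns grow to the right and rows downward; lengths in m; the calibration is good to about 2 mm. A picture is of the moment at which its call begins: read the wrist's pose just before it. calibration takes no time and is no camera call.
- close_job(): hands the job in; it is judged then, once.
The state is a dict: "time": time; "joint_positions": joint angles; "qd": joint speeds; "joint_torque": joint torques, N m; "position": TCP position; "tool_rot": TCP orientation; "ft_force": force on the tool from outside, world axes, zero at the start; "torque": the same for the moment, N m; "grip_width": opening from 0.0 (shut) to 1.0 (fully open); "grip_force": force on a finger pad.
Only numpy, scipy, OpenCV 4.12 (cv2) and the standard library are available. Lean on these libraries where they do the work, as an engineer would, in place of code of your own. Each camera call takes 0.05 s, during which the arm holds its last target. There are 200 camera calls.

## Working session

There is one attempt and no reset: what is moved stays moved. The work goes in short steps, Python scripts to look and compute and a tool call to move; the robot and the scene stay as the last step left them, time stands still between calls to the robot, and variables do not carry over. Pictures are saved under pics/ and viewed, at most 10 in all, crops included, and the job is handed in when it is done.

Besides the shell and the picture viewer there is one more tool, called after "Emit:" as a command line: name --argument value ..., lists and objects as JSON in quotes. send_rows: Moves the arm, as the interface text tells. Its arguments: {"type":"object","properties":{"xyz":{"type":"array"},"dr":{"type":"array"},"jaw":{"type":"number"},"grip_force":{"type":"number"}},"required":["xyz","dr"]}

```bash
mkdir -p pics; ls
python3 - <<'E'
from bench import *
import cv2,numpy as np
s=get_state();print(s)
for n in ["side","top","wrist"]:
    print(n,calibration(n))
for n in ["side","top"]:
    cv2.imwrite(f"pics/{n}0.png",cv2.resize(get_image(n)[:,:,::-1],(800,600),interpolation=cv2.INTER_CUBIC))
E
```

```text
pics
{'time': 0.0, 'joint_positions': array([ 1.18511345,  0.32181815, -0.07008825,  1.45165787,  0.02256883,
        1.37083789, -0.05689683]), 'qd': array([ 4.69285829e-04,  1.19358383e-03,  6.32220949e-05,  1.95103068e-04,
       -4.48676337e-04,  3.57395559e-04,  8.22767958e-05]), 'joint_torque': array([-4.13809948e-04, -4.91282952e+01, -4.04176796e-01, -3.12528491e+01,
       -6.38306653e-02,  4.34051862e-02,  1.54695485e-04]), 'position': array([ 0.25275251, -0.5982709 ,  0.23847328]), 'tool_rot': array([-3.07718427e+00, -6.23477172e-01,  7.07946795e-04]), 'ft_force': array([-0.43397975, -0.23771339, -0.56369627]), 'torque': array([0.02684133, 0.01621204, 0.00849185]), 'grip_force': 0.0, 'grip_width': 1.002587963436364}
side {'vfov': 55.66443165071848, 'cx': 251.94151197242223, 'cy': 193.2360163995386, 'k1': -0.06292877450586931, 'rvec': array([ 0.33118256, -2.62439065,  1.48319945]), 'tvec': array([0.50174325, 0.15865864, 0.84157936])}
top {'vfov': 47.26737400893595, 'cx': 261.5142475606207, 'cy': 189.92105949446534, 'k1': -0.030137887860014194, 'rvec': array([ 2.14709742, -2.11248067,  0.18914807]), 'tvec': array([0.01881935, 0.50623595, 0.96793249])}
wrist {'vfov': 70.70679635657532, 'cx': 255.19063261500173, 'cy': 196.06415665119695, 'k1': -0.03983382772432782, 'hand_eye': array([[-6.25668477e-05, -9.67190199e-01, -2.54053369e-01,
         6.99171754e-02],
       [ 9.99999990e-01, -2.92705856e-05, -1.34840265e-04,
        -1.14427089e-03],
       [ 1.22979891e-04, -2.54053375e-01,  9.67190192e-01,
        -1.43713808e-01],
       [ 0.00000000e+00,  0.00000000e+00,  0.00000000e+00,
         1.00000000e+00]])}
```

View pics/side0.png

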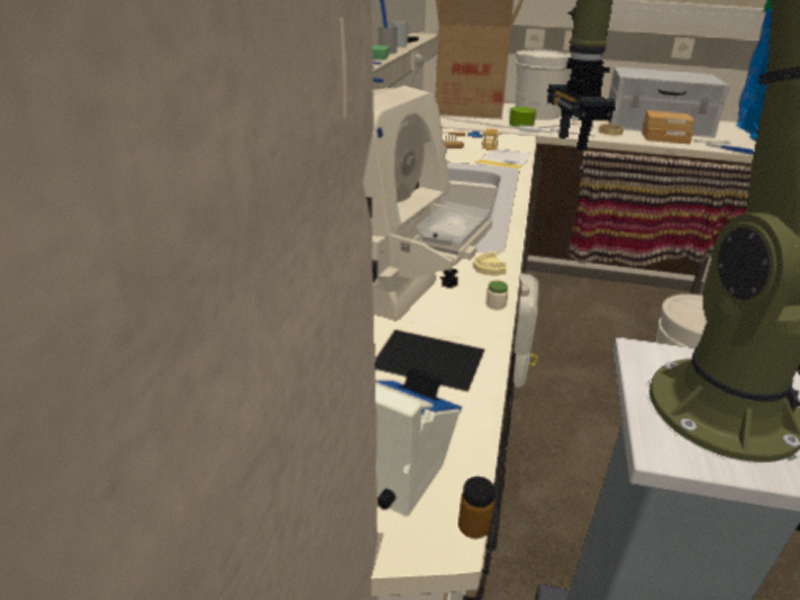

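View pics/top0.png

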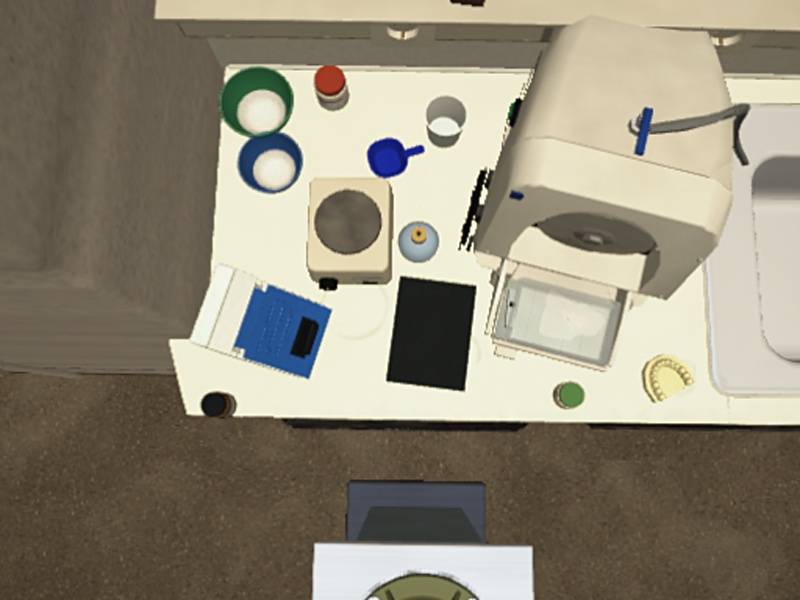

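The side view is mostly blocked. It shows the mat at (430,358) and the console at (420,430). In the top view the console is at the left, (265,320), with its slope falling to the right. The black handle is at (305,337), the mat at (432,333), the lamp at (418,240), the oil jar at (216,405) and the green jar at (570,395).

Run:
```python
from bench import *
import cv2
im=get_image("top")[:,:,::-1]
cv2.imwrite("pics/topc.png",cv2.resize(im[160:270,115:265],(800,587),interpolation=cv2.INTER_CUBIC))
```

```text
(no output)
```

View pics/topc.png

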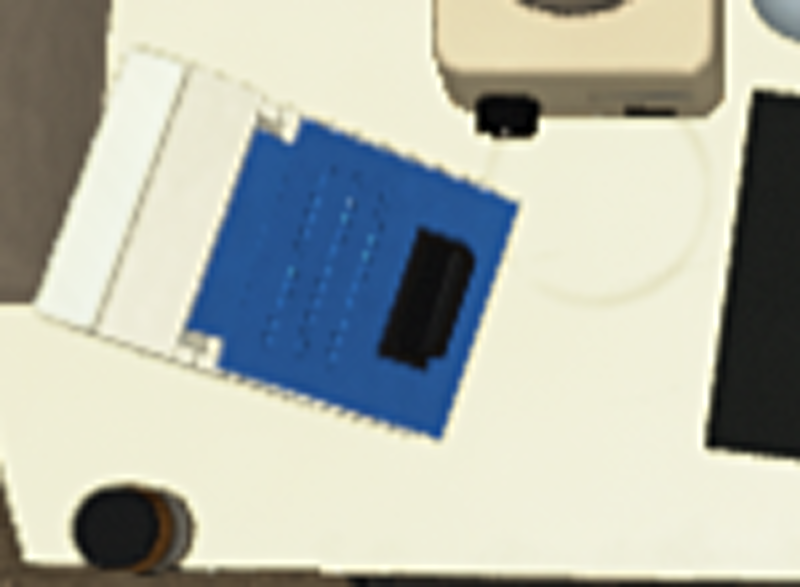

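The crop shows the cover's lower corners at crop (519,204) and (441,438). The handle spans (420,228) to (380,355) along its upper edge, and the hood edge runs (262,130) to (188,328).

```bash
cat > h.py <<'E'
from bench import *
import cv2,numpy as np
from scipy.optimize import least_squares
from scipy.spatial.transform import Rotation as R
C,S=np.cos(np.radians(35)),np.sin(np.radians(35))
def proj(n,P,T=None):
    c=calibration(n);P=np.atleast_2d(P)
    if 'rvec' in c: p=R.from_rotvec(c['rvec']).apply(P)+c['tvec']
    else:
        p=(P-T[:3,3])@T[:3,:3]; H=c['hand_eye']; p=(p-H[:3,3])@H[:3,:3]
    q=p[:,:2]/p[:,2:]; q=q*(1+c['k1']*(q**2).sum(1,keepdims=True))
    f=192/np.tan(np.radians(c['vfov']/2)); return q*f+[c['cx'],c['cy']]
def ray(n,px,T=None):
    c=calibration(n);f=192/np.tan(np.radians(c['vfov']/2))
    d=(np.atleast_2d(px)-[c['cx'],c['cy']])/f;q=d.copy()
    for _ in range(10): q=d/(1+c['k1']*(q**2).sum(1,keepdims=True))
    q=np.c_[q,np.ones(len(q))]
    if 'rvec' in c:
        r=R.from_rotvec(c['rvec']).inv(); return -r.apply(c['tvec']),r.apply(q)
    M=T@c['hand_eye']; return M[:3,3],q@M[:3,:3].T
def onz(n,px,z,T=None):
    o,d=ray(n,px,T); return o+d*((z-o[2])/d[:,2])[:,None]
def T0(s=None):
    s=s or get_state();T=np.eye(4);T[:3,:3]=R.from_rotvec(s['tool_rot']).as_matrix();T[:3,3]=s['position'];return T
def unv(p,uyn): # p=x,y,z,yaw of panel middle ; rows (u,y,n) mm -> world
    a=np.atleast_2d(uyn)/1000.;L=np.c_[a[:,0]*C-a[:,2]*S,a[:,1],a[:,0]*S+a[:,2]*C]
    return R.from_euler('z',p[3]).apply(L)+p[:3]
E
python3 - <<'E'
from h import *
s=800/150
cr=lambda a:(np.array(a,float)+.5)/s-.5+[115,160]
m=(np.array([(400,277),(476,286),(465,390),(387,381)],float)+.5)*.64-.5
q=onz("top",m,.002);print(q.round(4),q.mean(0)); print(np.linalg.norm(q[0]-q[1]),np.linalg.norm(q[1]-q[2]))
print("cam",ray("top",[0,0])[0])
U=[(-60.3,-53,34),(-60.3,53,34),(-24.3,-23,62),(-24.3,23,62),(64,-42,42),(64,42,42)]
px=cr([(519,204),(441,438),(420,228),(380,355),(258,135),(188,328)])
f=lambda p:(proj("top",unv(p,U))-px).ravel()
r=least_squares(f,[.65,.25,.09,1.2]);print(r.x,f(r.x).round(1))
r2=least_squares(lambda p:f([p[0],p[1],.09,p[2]]),[.65,.25,1.2]);print(r2.x,r2.fun.round(1))
for n,pp,z in [("oil",(214,404),.068),("green",(570,394),.045),("lamp",(418,235),.07)]:
    print(n,onz("top",(np.array(pp)+.5)*.64-.5,z))
E
```

```text
[[ 0.5447  0.0413  0.002 ]
 [ 0.5325 -0.0764  0.002 ]
 [ 0.3727 -0.0597  0.002 ]
 [ 0.3843  0.058   0.002 ]] [ 0.45855696 -0.00916729  0.002     ]
0.11832379978470338 0.16062421024144313
cam [0.32854309 0.02674614 1.0415692 ]
[0.4584151  0.23266175 0.01942695 1.29176427] [-3.1 -0.  -2.5 -1.   3.5  3.3  4.6 -1.2 -1.6 -0.6 -1.1 -0.5]
[0.44975328 0.21988742 1.29303878] [-1.2 -1.1 -1.6  1.1  4.6  2.7  5.2 -0.2 -3.3 -2.8 -3.8  0.2]
oil [[0.34436878 0.29872943 0.068     ]]
green [[ 0.36740725 -0.20788227  0.045     ]]
lamp [[0.59376228 0.01519571 0.07      ]]
```

```bash
cat >> h.py <<'E'
def Rdown(yaw_y,tilt=0.):
    "tool y horizontal yaw yaw_y at tilt 0 (z down); tilt = lean like the console slope"
    z=np.array([np.sin(tilt)*np.cos(yaw_y),np.sin(tilt)*np.sin(yaw_y),-np.cos(tilt)])
    y=np.array([np.cos(tilt)*np.cos(yaw_y),np.cos(tilt)*np.sin(yaw_y),np.sin(tilt)])
    return np.c_[np.cross(y,z),y,z]
def rel(Tc,pos,Rt):
    d=Tc[:3,:3].T@(np.array(pos)-Tc[:3,3])*1000
    return d.round(1),R.from_matrix(Tc[:3,:3].T@Rt).as_rotvec().round(3)
E
python3 - <<'E'
from h import *
import bench;print([k for k in dir(bench) if not k.startswith('_')],getattr(bench,'nose_length',None))
s=800/150
cr=lambda a:(np.array(a,float)+.5)/s-.5+[115,160]
U=[(-60.3,-53,34),(-60.3,53,34),(64,-42,42),(64,42,42)]
px=cr([(519,204),(441,438),(258,135),(188,328)])
for z in (.06,.075,.09):
    f=lambda p:(proj("top",unv([p[0],p[1],z,p[2]],U))-px).ravel()
    r=least_squares(f,[.45,.22,1.29]);print(r.x,f(r.x).round(1)); p=[r.x[0],r.x[1],z,r.x[2]]
    print(unv(p,[(-30.3,0,48),(-30.3,0,148)]).round(4))
T=T0();print(T.round(3))
print(rel(T,(.33,-.3,.33),Rdown(-1.17+1.1)))
E
```

```text
['MotionError', 'calibration', 'close_job', 'get_image', 'get_state', 'nose_length'] 0.017
[0.45218108 0.22028453 1.29468324] [ 0.1 -0.1  0.3  0.7 -0.2 -1.2 -0.2  0.6]
[[0.4379 0.1699 0.0819]
 [0.4223 0.1147 0.1639]]
[0.45030894 0.21743902 1.29511283] [ 0.7 -0.3  0.6  1.2 -0.5 -1.6 -0.7  0.7]
[[0.4361 0.1671 0.0969]
 [0.4204 0.1119 0.1789]]
[0.44843677 0.21459146 1.29555835] [ 1.2 -0.6  0.9  1.7 -0.8 -2.1 -1.2  0.9]
[[0.4342 0.1642 0.1119]
 [0.4186 0.109  0.1939]]
[[ 0.921  0.389 -0.001  0.253]
 [ 0.389 -0.921  0.001 -0.598]
 [-0.    -0.001 -1.     0.239]
 [ 0.     0.     0.     1.   ]]
(array([ 187.3, -245. ,  -90.9]), array([-1.000e-03, -1.000e-03, -1.101e+00]))
```

Emit:
send_rows --xyz '[[12,-16,-15],[30,-40,-30],[50,-65,-45],[70,-92,-58],[92,-120,-70],[114,-149,-80],[135,-177,-87],[155,-203,-91],[173,-227,-91],[187,-245,-91]]' --dr '[[0,0,-0.08],[0,0,-0.19],[0,0,-0.3],[0,0,-0.42],[0,0,-0.54],[0,0,-0.66],[0,0,-0.78],[0,0,-0.89],[0,0,-1.0],[0,0,-1.1]]' --jaw 40

```text
time: 0.98
position: [0.3306, -0.2975, 0.331]
tool_rot: [2.29, 2.149, -0.0]
ft_force: [0.8, 0.5, -0.0]
grip_width: 0.471
grip_force: 0.0
```

Run:
```python
from h import *
T=T0();print(T.round(3),get_state()['joint_positions'].round(2))
print(rel(T,(.37,0.0,.33),Rdown(1.0)))
print(rel(T,(.4,0.04,.27),Rdown(1.1,.3)))
```

```text
[[ 0.063  0.998  0.     0.331]
 [ 0.998 -0.063 -0.001 -0.298]
 [-0.001  0.    -1.     0.331]
 [ 0.     0.     0.     1.   ]] [ 1.02 -0.14 -0.31  1.77 -0.04  1.51  0.66]
(array([299.4,  20.5,   0.8]), array([ 0.000e+00,  1.000e-03, -1.063e+00]))
(array([341.3,  47.8,  60.8]), array([-0.265,  0.175, -1.154]))
```

Emit:
send_rows --xyz '[[20,0,0],[55,2,0],[90,5,0],[130,10,0],[170,20,0],[210,34,0],[248,48,5],[280,62,10],[305,72,15],[322,78,20]]' --dr '[[0,0,-0.06],[0,0,-0.17],[0,0,-0.28],[0,0,-0.4],[0,0,-0.52],[0,0,-0.64],[0,0,-0.76],[0,0,-0.88],[0,0,-0.98],[0,0,-1.07]]'

```text
time: 1.82
position: [0.4311, 0.0188, 0.3104]
tool_rot: [0.872, 3.018, 0.001]
ft_force: [-0.1, 0.5, -0.6]
grip_width: 0.463
grip_force: 0.0
```

Run:
```python
from h import *
T=T0();print(T.round(3),get_state()['joint_positions'].round(2))
print(rel(T,(.4204,.1119,.185),Rdown(1.294,.611)))
```

```text
[[-0.846  0.533  0.001  0.431]
 [ 0.533  0.846  0.     0.019]
 [-0.     0.001 -1.     0.31 ]
 [ 0.     0.     0.     1.   ]] [ 0.63 -0.19 -0.63  1.82 -0.11  1.48  1.03]
(array([ 58.7,  72.9, 125.4]), array([-0.606,  0.088, -0.277]))
```

Emit:
send_rows --xyz '[[6,7,12],[12,15,25],[18,22,38],[24,29,50],[30,37,63],[35,44,75],[41,51,88],[47,58,100],[53,66,113],[58,72,118]]' --dr '[[-0.06,0.009,-0.028],[-0.12,0.018,-0.055],[-0.18,0.026,-0.083],[-0.24,0.035,-0.11],[-0.3,0.044,-0.14],[-0.36,0.053,-0.166],[-0.42,0.062,-0.194],[-0.485,0.07,-0.22],[-0.545,0.08,-0.25],[-0.606,0.088,-0.277]]'

```text
time: 2.65
position: [0.4196, 0.1079, 0.191]
tool_rot: [0.414, 2.889, 0.913]
ft_force: [-0.8, -0.6, -0.8]
grip_width: 0.463
grip_force: 0.0
```

Run:
```python
from h import *
s=get_state();T=T0(s);print(T.round(3),s['joint_positions'].round(2))
np.save('w1.npy',T)
im=get_image("wrist")[:,:,::-1];cv2.imwrite("pics/w1.png",cv2.resize(im,(800,600),interpolation=cv2.INTER_CUBIC))
```

```text
[[-0.96   0.23   0.16   0.42 ]
 [ 0.28   0.785  0.552  0.108]
 [ 0.002  0.575 -0.818  0.191]
 [ 0.     0.     0.     1.   ]] [ 0.56 -0.18 -0.36  2.21 -0.75  1.17  1.82]
```

View pics/w1.png

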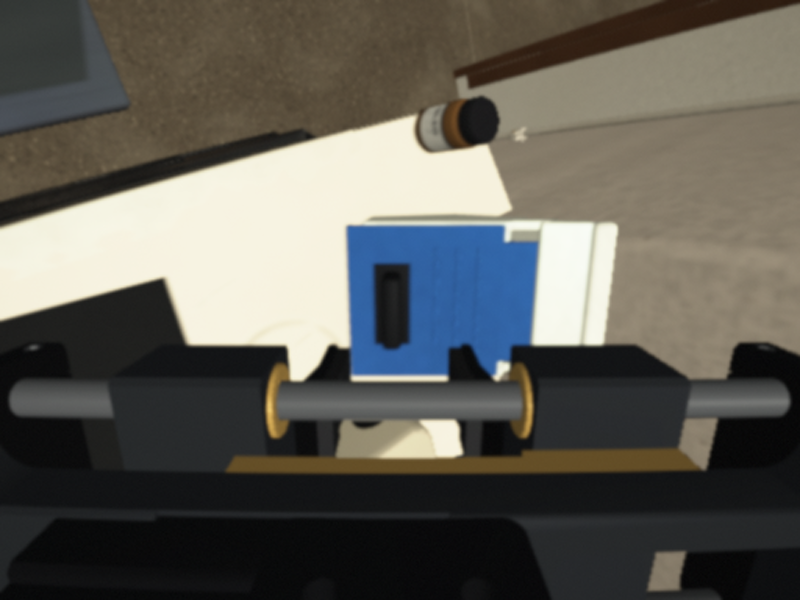

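The wrist view shows the cover with its lower corners at (347,227) and (352,375), the handle near (392,307) and the hood edge at x≈537. The console is upright in the view, so the alignment is good. I'll enlarge it.

Run:
```python
from h import *
im=get_image("wrist")[:,:,::-1];cv2.imwrite("pics/w1c.png",cv2.resize(im[132:252,215:375],(800,600),interpolation=cv2.INTER_CUBIC))
```

```text
(no output)
```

View pics/w1c.png

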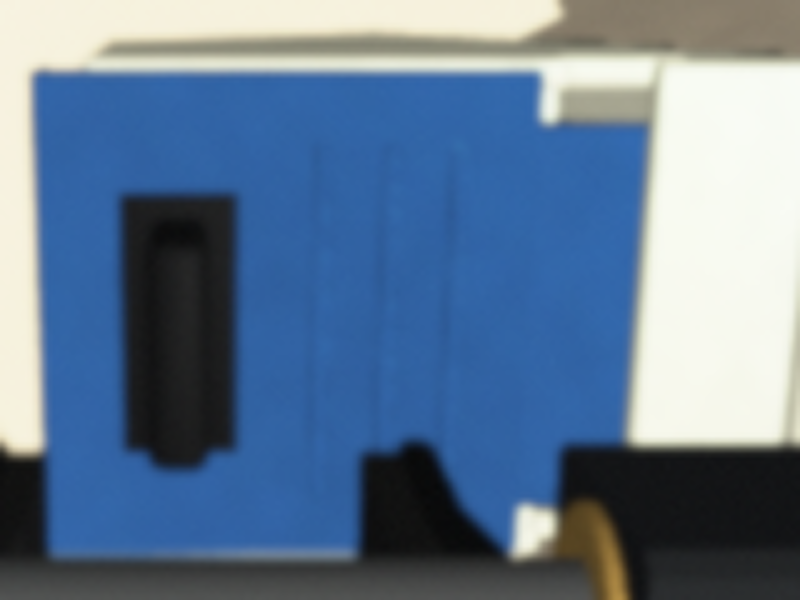

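Run:
```python
from h import *
T=np.load('w1.npy')
w=(np.array([(36,72),(48,557),(660,62),(178,245),(178,468)],float)+.5)/5-.5+[215,132]
UW=[(-60.3,53,34),(-60.3,-53,34),(64,55,42),(-30.3,23,62),(-30.3,-23,62)]
s=800/150
t=(np.array([(519,204),(441,438),(258,135),(188,328)],float)+.5)/s-.5+[115,160]
UT=[(-60.3,-53,34),(-60.3,53,34),(64,-42,42),(64,42,42)]
fw=lambda p:(proj("wrist",unv(p,UW),T)-w).ravel()
ft=lambda p:(proj("top",unv(p,UT))-t).ravel()
for nm,f in [("w",fw),("both",lambda p:np.r_[fw(p),ft(p)])]:
    r=least_squares(f,[.45,.217,.07,1.294]);p=r.x;print(nm,p.round(4),r.fun.round(1))
    print(unv(p,[(-30.3,0,48),(-30.3,0,55)]).round(4))
    if nm=="w":np.save('p.npy',p)
    P=unv(p,[(-30.3,0,56),(-30.3,0,53.5)])
    for q in P: print(rel(T,q,Rdown(p[3],np.radians(35))))
```

```text
w [0.4561 0.2202 0.0684 1.2857] [-0.6 -0.4  0.  -0.6 -0.3  0.4  0.3 -0.5  0.5  1. ]
[[0.4413 0.17   0.0903]
 [0.4402 0.1661 0.096 ]]
(array([ -3.7,  -4.1, 112.1]), array([ 0.001, -0.002,  0.   ]))
(array([ -3.7,  -4.1, 114.6]), array([ 0.001, -0.002,  0.   ]))
both [0.4543 0.2188 0.0705 1.2912] [-1.5 -1.1 -0.3 -0.4  0.3 -1.  -0.1 -0.9  0.3  1.   0.4 -1.6  0.2 -0.4
 -0.5 -3.1 -0.7 -1. ]
[[0.4398 0.1685 0.0925]
 [0.4387 0.1647 0.0982]]
(array([ -2.6,  -4.4, 109.3]), array([ 0.001,  0.001, -0.005]))
(array([ -2.6,  -4.4, 111.8]), array([ 0.001,  0.001, -0.005]))
```

Emit:
send_rows --xyz '[[-3,-4,8],[-3,-4,20],[-3,-4,34],[-3,-4,48],[-3,-4,62],[-3,-4,75],[-3,-4,86],[-3,-4,94],[-3,-4,99],[-3,-4,102]]' --dr '[[0,0,0],[0,0,0],[0,0,0],[0,0,0],[0,0,0],[0,0,0],[0,0,0],[0,0,0],[0,0,0],[0,0,0]]' --jaw 34

```text
time: 3.58
position: [0.4395, 0.1598, 0.1066]
tool_rot: [0.414, 2.888, 0.909]
ft_force: [-0.4, 0.3, 0.3]
grip_width: 0.388
grip_force: 0.0
```

Run:
```python
from h import *
s=get_state();T=T0(s);p=np.load('p.npy');np.save('w2.npy',T)
print(rel(T,unv(p,[-30.3,0,54])[0],Rdown(p[3],np.radians(35))),s['ft_force'].round(1))
im=get_image("wrist")[:,:,::-1];cv2.imwrite("pics/w2.png",cv2.resize(im[140:320,135:375],(800,600),interpolation=cv2.INTER_CUBIC))
```

```text
(array([ 1. , -0.9, 13.3]), array([-0.001, -0.   ,  0.   ])) [-0.4  0.3  0.3]
```

View pics/w2.png

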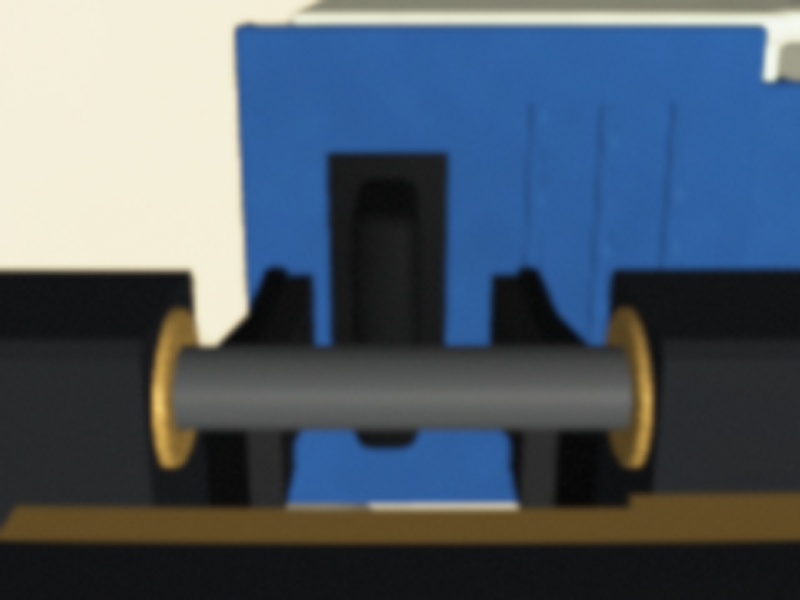

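The bar's centre is at crop x≈387 and the fingers' centre is at 402, so the tool needs a small shift towards -y. The lower corner is at (237,27).

Run:
```python
from h import *
T=np.load('w1.npy');T2=np.load('w2.npy')
w=(np.array([(36,72),(48,557),(660,62),(178,245),(178,468)],float)+.5)/5-.5+[215,132]
UW=[(-60.3,53,34),(-60.3,-53,34),(64,55,42),(-30.3,23,62),(-30.3,-23,62)]
w2=(np.array([(237,27),(387,220),(387,446)],float)+.5)*.3-.5+[135,140]
U2=[(-60.3,53,34),(-30.3,23,62),(-30.3,-23,62)]
fw=lambda p:(proj("wrist",unv(p,UW),T)-w).ravel()
f2=lambda p:(proj("wrist",unv(p,U2),T2)-w2).ravel()
r=least_squares(lambda p:np.r_[fw(p),f2(p)],[.45,.217,.07,1.294]);p=r.x;print(p.round(4),r.fun.round(1))
np.save('p.npy',p)
print(rel(T2,unv(p,[-30.3,0,54])[0],Rdown(p[3],np.radians(35))))
```

```text
[0.456  0.2208 0.066  1.2827] [-1.1 -0.9 -0.7 -1.7 -1.8  0.1 -0.5 -1.3 -0.4 -0.2  0.7  1.1  1.  -0.6
  1.   2.1]
(array([ 1.4, -1.8, 15.5]), array([-0.001, -0.002,  0.002]))
```

Emit:
send_rows --xyz '[[1,-2,2],[1,-2,4],[1,-2,6],[1,-2,8],[1,-2,9.5],[1,-2,11],[1,-2,12],[1,-2,12],[1,-2,12],[1,-2,12]]' --dr '[[0,0,0],[0,0,0],[0,0,0],[0,0,0],[0,0,0],[0,0,0],[0,0,0],[0,0,0],[0,0,0],[0,0,0]]'

```text
time: 4.47
position: [0.4396, 0.1647, 0.0957]
tool_rot: [0.416, 2.888, 0.91]
ft_force: [-0.3, -0.7, 0.1]
grip_width: 0.392
grip_force: 0.0
```

Emit:
send_rows --xyz '[[0,0,0],[0,0,0],[0,0,0],[0,0,0],[0,0,0],[0,0,0],[0,0,0],[0,0,0],[0,0,0],[0,0,0]]' --dr '[[0,0,0],[0,0,0],[0,0,0],[0,0,0],[0,0,0],[0,0,0],[0,0,0],[0,0,0],[0,0,0],[0,0,0]]' --jaw 0 --grip_force 40

```text
time: 5.3
position: [0.4396, 0.1647, 0.0957]
tool_rot: [0.416, 2.888, 0.91]
ft_force: [-0.5, -1.0, -0.1]
grip_width: 0.136
grip_force: 40.0
```

Run:
```python
from h import *
s=get_state();T=T0(s);p=np.load('p.npy');print(s['grip_width']*87,s['grip_force'],s['ft_force'].round(1),s['joint_positions'].round(2))
print(rel(T,unv(p,[-30.3,0,54])[0],Rdown(p[3],np.radians(35))))
# tool-frame rows: rotate about pivot (48,0,30), TCP at actual; extra raise
Rz=R.from_euler('z',p[3]).as_matrix(); ax=Rz[:,1]
Tn=T.copy();u,y,n=-30.3,0,56.5
piv=T[:3,3]+Rz@np.array([(48-u)*C-(30-n)*S,0,(48-u)*S+(30-n)*C])/1000
print("piv",piv,unv(p,[48,0,30]))
for k in range(1,11):
    a=np.radians(34)*k/10
    Q=R.from_rotvec(ax*a).as_matrix();pos=piv+Q@(T[:3,3]-piv)+np.array([0,0,.001])
    print(rel(T,pos,Q@T[:3,:3]),pos.round(3))
```

```text
11.801258732377315 39.99941756017506 [-0.5 -1.  -0.1] [ 0.48  0.   -0.47  2.28 -0.81  0.86  1.84]
(array([0.2, 0.6, 3.8]), array([-0.001, -0.002,  0.002]))
piv [0.4621122  0.24072438 0.11885976] [[0.46230338 0.24199847 0.11815574]]
(array([ 0. ,  2.3, -5.4]), array([0.059, 0.   , 0.   ])) [0.439 0.163 0.101]
(array([ 0. ,  4.3, -9.9]), array([0.119, 0.   , 0.   ])) [0.439 0.163 0.106]
(array([  0. ,   6.5, -14.3]), array([0.178, 0.   , 0.   ])) [0.439 0.162 0.111]
(array([  0. ,   9. , -18.5]), array([0.237, 0.   , 0.   ])) [0.439 0.162 0.116]
(array([  0. ,  11.7, -22.6]), array([0.297, 0.   , 0.001])) [0.439 0.161 0.121]
(array([  0. ,  14.7, -26.5]), array([0.356, 0.001, 0.001])) [0.439 0.162 0.126]
(array([  0. ,  17.9, -30.2]), array([0.415, 0.001, 0.001])) [0.439 0.162 0.131]
(array([  0. ,  21.3, -33.7]), array([0.475, 0.001, 0.001])) [0.439 0.163 0.135]
(array([  0. ,  24.9, -37. ]), array([0.534, 0.001, 0.001])) [0.439 0.164 0.14 ]
(array([  0. ,  28.8, -40.1]), array([0.593, 0.001, 0.001])) [0.44  0.165 0.145]
```

Emit:
send_rows --xyz '[[0,1,-2.5],[0,2.3,-5.4],[0,3.3,-7.7],[0,4.3,-9.9],[0,5.4,-12.1],[0,6.5,-14.3],[0,7.7,-16.4],[0,9,-18.5],[0,10.3,-20.5],[0,11.7,-22.6]]' --dr '[[0.03,0,0],[0.06,0,0],[0.09,0,0],[0.119,0,0],[0.149,0,0],[0.178,0,0],[0.208,0,0],[0.237,0,0],[0.267,0,0],[0.297,0,0]]'

```text
time: 6.13
position: [0.4383, 0.1614, 0.1207]
tool_rot: [0.436, 3.031, 0.476]
ft_force: [-0.7, -0.7, -1.5]
grip_width: 0.134
grip_force: 40.0
```

```bash
cat >> h.py <<'E'
P0=np.array([.4396,.1647,.0957]);G=R.from_rotvec([.416,2.888,.91]).as_matrix()
def st():
    s=get_state();T=T0(s);print('t',s['time'],'F',s['ft_force'].round(1),'M',s['torque'].round(2),'w',round(s['grip_width']*87,1),'gf',round(s['grip_force'],1),'q',s['joint_positions'].round(2),'p',s['position'].round(4));return T
E
python3 - <<'E'
from h import *
T=st();p=np.load('p.npy')
Rz=R.from_euler('z',p[3]).as_matrix(); ax=Rz[:,1]
piv=np.array([0.4621,.2407,.1189])
for a in (20,24,28,31,34):
    Q=R.from_rotvec(ax*np.radians(a)).as_matrix();pos=piv+Q@(P0-piv)+np.array([0,0,.001])
    print(rel(T,pos,Q@G))
E
```

```text
t 6.1333 F [-0.7 -0.7 -1.5] M [-0.33 -0.03 -0.01] w 11.7 gf 40.0 q [ 0.4  -0.05 -0.58  2.15 -0.39  0.93  1.32] p [0.4383 0.1614 0.1207]
(array([-0.4,  1.7, -4.1]), array([ 0.05 , -0.   ,  0.001]))
(array([-0.4,  4. , -9.4]), array([ 0.12 , -0.   ,  0.001]))
(array([ -0.3,   6.7, -14.5]), array([0.19 , 0.   , 0.001]))
(array([ -0.3,   8.9, -18.2]), array([0.242, 0.   , 0.001]))
(array([ -0.3,  11.3, -21.8]), array([0.294, 0.   , 0.001]))
```

Emit:
send_rows --xyz '[[0,1.7,-4.1],[0,2.8,-6.8],[0,4,-9.4],[0,5.3,-12],[0,6.7,-14.5],[0,7.8,-16.3],[0,8.9,-18.2],[0,10.2,-20],[0,11.2,-21.6],[0,11.2,-21.6]]' --dr '[[0.05,0,0],[0.085,0,0],[0.12,0,0],[0.155,0,0],[0.19,0,0],[0.216,0,0],[0.242,0,0],[0.268,0,0],[0.292,0,0],[0.292,0,0]]'

```text
time: 6.97
position: [0.4397, 0.1667, 0.145]
tool_rot: [0.444, 3.108, 0.034]
ft_force: [-0.3, 0.8, -0.6]
grip_width: 0.134
grip_force: 40.0
```

Run:
```python
from h import *
T=st();p=np.load('p.npy');print(T.round(3))
ux=R.from_euler('z',p[3]).as_matrix()[:,0]
for f,z in [(0,8),(-10,9),(-25,10),(-35,15),(-60,80)]:
    print(rel(T,T[:3,3]+ux*f/1000+[0,0,z/1000],Rdown(p[3],0)))
im=get_image("side")[:,:,::-1];cv2.imwrite("pics/s2.png",cv2.resize(im[220:340,230:310],(400,600),interpolation=cv2.INTER_CUBIC))
```

```text
t 6.9667 F [-0.3  0.8 -0.6] M [ 0.06 -0.09 -0.01] w 11.6 gf 40.0 q [ 0.29  0.03 -0.7   1.99  0.    1.11  0.88] p [0.4397 0.1667 0.145 ]
[[-0.96   0.28   0.005  0.44 ]
 [ 0.28   0.96   0.021  0.167]
 [ 0.001  0.022 -1.     0.145]
 [ 0.     0.     0.     1.   ]]
(array([ 0. ,  0.2, -8. ]), array([ 0.022, -0.001,  0.004]))
(array([ 0.1, -9.8, -9.2]), array([ 0.022, -0.001,  0.004]))
(array([  0.1, -24.8, -10.5]), array([ 0.022, -0.001,  0.004]))
(array([  0.2, -34.7, -15.8]), array([ 0.022, -0.001,  0.004]))
(array([  0.4, -58.3, -81.3]), array([ 0.022, -0.001,  0.004]))
```

View pics/s2.png

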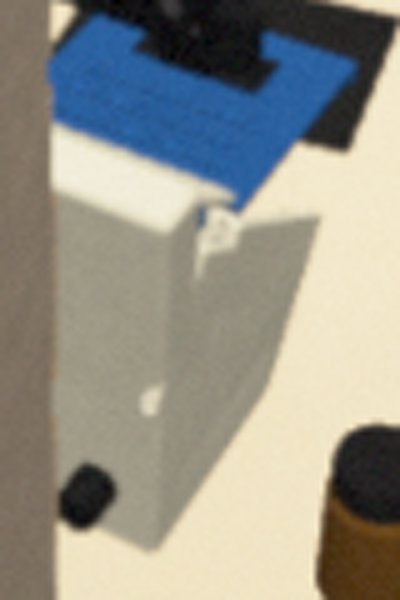

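The cover is level with its end still under the hood, so step 1 is met. Next I lift about 8 mm and draw it out forward.

Emit:
send_rows --xyz '[[0,0,-2],[0,0,-4],[0,0,-6],[0,0,-8],[0,-3,-8],[0,-8,-8.5],[0,-14,-9],[0,-20,-9.5],[0,-26,-10],[0,-32,-12]]' --dr '[[0,0,0],[0,0,0],[0,0,0],[0,0,0],[0,0,0],[0,0,0],[0,0,0],[0,0,0],[0,0,0],[0,0,0]]'

```text
time: 7.85
position: [0.4303, 0.1334, 0.156]
tool_rot: [0.448, 3.108, 0.033]
ft_force: [0.4, -0.5, -1.5]
grip_width: 0.137
grip_force: 40.0
```

Run:
```python
from h import *
T=st()
print(rel(T,T[:3,3]+[.0,-.03,.08],Rdown(1.1,0)))
# mat final: cover x yaw -0.104, middle = mat + 15mm along
yw=-0.104;mc=np.array([.4586,-.0092]);d=np.array([np.cos(yw),np.sin(yw)])
h=mc+d*(.018-.0345);print(h,rel(T,[*h,.2],Rdown(yw,0)))
```

```text
t 7.85 F [ 0.4 -0.5 -1.5] M [ 0.01 -0.11 -0.04] w 11.9 gf 40.0 q [ 0.34 -0.03 -0.66  2.02 -0.04  1.14  0.98] p [0.4303 0.1334 0.156 ]
(array([ -8.4, -27.1, -80.6]), array([ 0.021, -0.003,  0.185]))
[ 0.44218915 -0.00748709] (array([ -51.2, -130.8,  -46.8]), array([ 0.017, -0.015,  1.389]))
```

Emit:
send_rows --xyz '[[0,-5,-20],[0,-15,-40],[-5,-30,-55],[-12,-48,-65],[-20,-68,-65],[-30,-88,-65],[-38,-106,-65],[-44,-120,-65],[-49,-128,-65],[-51,-131,-65]]' --dr '[[0.015,0,0.03],[0.017,0,0.13],[0.017,0,0.25],[0.017,0,0.37],[0.017,0,0.49],[0.017,0,0.61],[0.017,0,0.73],[0.017,0,0.85],[0.017,0,0.97],[0.017,0,1.07]]'

```text
time: 8.68
position: [0.4422, -0.0095, 0.2184]
tool_rot: [-1.974, -2.43, -0.005]
ft_force: [0.7, 0.3, -1.4]
grip_width: 0.135
grip_force: 40.0
```

Run:
```python
from h import *
T=st();yw=-0.104
print(T.round(3))
for z in (.1,.045,.04,.034): print(rel(T,[.4422,-.0075,z],Rdown(yw,0)))
```

```text
t 8.6833 F [ 0.7  0.3 -1.4] M [-0.03 -0.08  0.03] w 11.8 gf 40.0 q [ 0.54 -0.1  -0.53  1.94 -0.06  1.29  0.23] p [ 0.4422 -0.0095  0.2184]
[[-0.205  0.979 -0.007  0.442]
 [ 0.979  0.205  0.009 -0.009]
 [ 0.01  -0.004 -1.     0.218]
 [ 0.     0.     0.     1.   ]]
(array([  0.7,   0.9, 118.4]), array([-0.006, -0.01 ,  0.31 ]))
(array([  0.2,   1.1, 173.4]), array([-0.006, -0.01 ,  0.31 ]))
(array([1.000e-01, 1.200e+00, 1.784e+02]), array([-0.006, -0.01 ,  0.31 ]))
(array([  0. ,   1.2, 184.4]), array([-0.006, -0.01 ,  0.31 ]))
```

Emit:
send_rows --xyz '[[0,0,10],[0,0,30],[0,0,55],[0,0,80],[0,0,105],[0,0,128],[0,0,147],[0,1,160],[0,1,168],[0,1,171]]' --dr '[[0,0,0.05],[0,0,0.12],[0,0,0.2],[0,0,0.27],[-0.006,-0.01,0.31],[-0.006,-0.01,0.31],[-0.006,-0.01,0.31],[-0.006,-0.01,0.31],[-0.006,-0.01,0.31],[-0.006,-0.01,0.31]]'

```text
time: 9.52
position: [0.4413, -0.0055, 0.0464]
tool_rot: [-2.323, -2.112, 0.002]
ft_force: [0.1, -0.8, -1.4]
grip_width: 0.132
grip_force: 40.0
```

Run:
```python
from h import *
T=st()
print(T.round(3))
for n in ["side","top"]: cv2.imwrite(f"pics/{n}3.png",get_image(n)[:,:,::-1])
a=cv2.imread("pics/side3.png")[190:290,215:335];b=cv2.imread("pics/top3.png")[160:260,230:350]
cv2.imwrite("pics/m3.png",np.hstack([cv2.resize(x,(400,333),interpolation=cv2.INTER_CUBIC) for x in (a,b)]))
```

```text
t 9.5167 F [ 0.1 -0.8 -1.4] M [-0. -0. -0.] w 11.5 gf 40.0 q [ 0.51  0.12 -0.58  2.14  0.08  0.91 -0.21] p [ 0.4413 -0.0055  0.0464]
[[ 0.095  0.995 -0.002  0.441]
 [ 0.995 -0.095  0.    -0.005]
 [ 0.    -0.002 -1.     0.046]
 [ 0.     0.     0.     1.   ]]
```

View pics/m3.png

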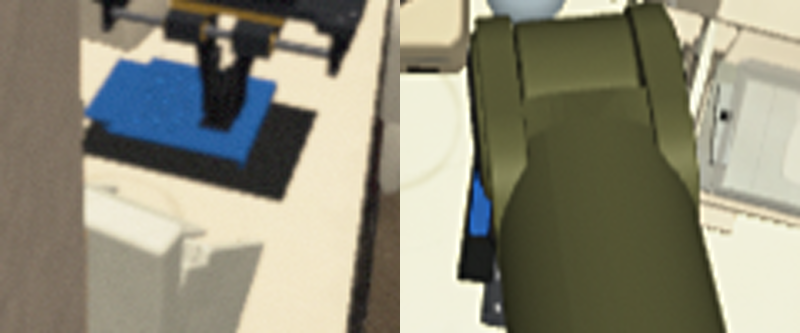

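The cover hangs level over the mat, and its handle end is towards the robot.

Emit:
send_rows --xyz '[[0,-2,1],[0,-4,2],[0,-6,3.5],[0,-6,5],[0,-6,6.5],[0,-6,8],[0,-6,9],[0,-6,10],[0,-6,10.5],[0,-6,10.5]]' --dr '[[0,0,0],[0,0,0],[0,0,0],[0,0,0],[0,0,0],[0,0,0],[0,0,0],[0,0,0],[0,0,0],[0,0,0]]'

```text
time: 10.45
position: [0.4362, -0.0046, 0.0367]
tool_rot: [-2.324, -2.114, 0.0]
ft_force: [-0.7, -0.8, -2.0]
grip_width: 0.136
grip_force: 40.0
```

Still no contact, so I go down a little more.

Emit:
send_rows --xyz '[[0,0,0.5],[0,0,1],[0,0,1.5],[0,0,2],[0,0,2.5],[0,0,2.5],[0,0,2.5],[0,0,2.5],[0,0,2.5],[0,0,2.5]]' --dr '[[0,0,0],[0,0,0],[0,0,0],[0,0,0],[0,0,0],[0,0,0],[0,0,0],[0,0,0],[0,0,0],[0,0,0]]'

```text
time: 11.28
position: [0.4363, -0.0046, 0.0344]
tool_rot: [2.324, 2.114, -0.0]
ft_force: [0.2, 0.7, -0.3]
grip_width: 0.132
grip_force: 40.0
```

Emit:
send_rows --xyz '[[0,0,0.5],[0,0,1],[0,0,1.5],[0,0,1.5],[0,0,1.5],[0,0,1.5],[0,0,1.5],[0,0,1.5],[0,0,1.5],[0,0,1.5]]' --dr '[[0,0,0],[0,0,0],[0,0,0],[0,0,0],[0,0,0],[0,0,0],[0,0,0],[0,0,0],[0,0,0],[0,0,0]]'

```text
time: 12.12
position: [0.4363, -0.0046, 0.0329]
tool_rot: [2.324, 2.114, -0.0]
ft_force: [-0.7, 0.7, -0.7]
grip_width: 0.136
grip_force: 40.0
```

Emit:
send_rows --xyz '[[0,0,0.5],[0,0,1],[0,0,1],[0,0,1],[0,0,1],[0,0,1],[0,0,1],[0,0,1],[0,0,1],[0,0,1]]' --dr '[[0,0,0],[0,0,0],[0,0,0],[0,0,0],[0,0,0],[0,0,0],[0,0,0],[0,0,0],[0,0,0],[0,0,0]]'

```text
time: 12.95
position: [0.4363, -0.0046, 0.0319]
tool_rot: [2.324, 2.114, 0.0]
ft_force: [0.4, -0.6, -1.6]
grip_width: 0.137
grip_force: 40.0
```

Emit:
send_rows --xyz '[[0,0,0],[0,0,0],[0,0,0],[0,0,0],[0,0,0],[0,0,0],[0,0,0],[0,0,0],[0,0,0],[0,0,0]]' --dr '[[0,0,0],[0,0,0],[0,0,0],[0,0,0],[0,0,0],[0,0,0],[0,0,0],[0,0,0],[0,0,0],[0,0,0]]' --jaw 34

```text
time: 13.78
position: [0.4363, -0.0046, 0.0319]
tool_rot: [2.324, 2.114, -0.0]
ft_force: [1.0, -0.2, 0.2]
grip_width: 0.39
grip_force: 0.0
```

Emit:
send_rows --xyz '[[0,0,-1],[0,0,-4],[0,0,-10],[0,0,-20],[0,0,-35],[0,0,-55],[0,0,-80],[0,0,-110],[0,0,-140],[0,0,-170]]' --dr '[[0,0,0],[0,0,0],[0,0,0],[0,0,0],[0,0,0],[0,0,0],[0,0,0],[0,0,0],[0,0,0],[0,0,0]]'

```text
time: 14.62
position: [0.4361, -0.0043, 0.2044]
tool_rot: [2.323, 2.114, 0.001]
ft_force: [-0.1, 0.4, 0.6]
grip_width: 0.388
grip_force: 0.0
```

Run:
```python
from h import *
T=st();np.save('w4.npy',T)
p=np.load('p.npy')
a=get_image("wrist")[:,:,::-1]
b=get_image("side")[190:290,215:335,::-1]
cv2.imwrite("pics/m4.png",np.hstack([cv2.resize(x,(400,n),interpolation=cv2.INTER_CUBIC) for x,n in ((a,300),(cv2.copyMakeBorder(b,0,0,0,0,0),300))]))
# red toggle: approach targets printed for yaw options
for y in (-20,20):
    print(y,unv(p,[(12,y,6),(3.8,y,25),(12,y,60)]).round(4))
```

```text
t 14.6167 F [-0.1  0.4  0.6] M [-0.03 -0.14  0.01] w 33.8 gf 0.0 q [ 0.55 -0.11 -0.56  1.98 -0.06  1.25 -0.08] p [ 0.4361 -0.0043  0.2044]
-20 [[0.477  0.2212 0.0778]
 [0.472  0.2044 0.0887]
 [0.4682 0.1915 0.1221]]
20 [[0.4387 0.2326 0.0778]
 [0.4337 0.2157 0.0887]
 [0.4299 0.2029 0.1221]]
```

View pics/m4.png

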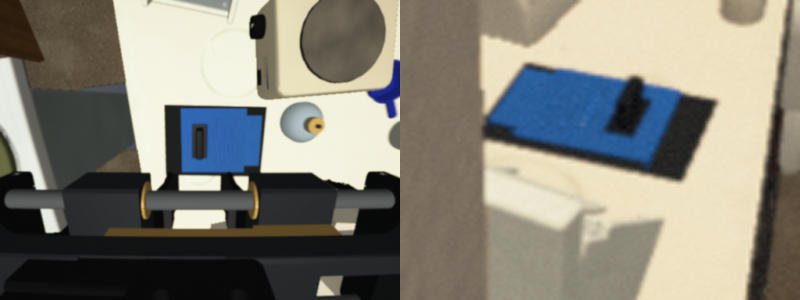

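The cover lies flat on the mat, well inside its edges. Now I find which toggle is red.

```bash
cat >> h.py <<'E'
def red(n,T=None):
    p=np.load('p.npy');im=get_image(n).astype(int);r,g,b=im[...,0],im[...,1],im[...,2]
    m=(r>80)&(r>2*g)&(r>2*b);l,k,s,c=cv2.connectedComponentsWithStats(m.astype(np.uint8))
    print(n,[(c[i].round(1).tolist(),int(s[i,4])) for i in range(1,l) if s[i,4]>3])
    for y in (-20,20): print(y,'dn',proj(n,unv(p,[3.8,y,25.3]),T).round(1),'up',proj(n,unv(p,[20.2,y,25.3]),T).round(1))
E
python3 - <<'E'
from h import *
red("top")
T=T0();p=np.load('p.npy')
print(rel(T,(.43,.07,.26),Rdown(.9,.2)))
E
```

```text
top [([210.6, 50.7], 272), ([178.8, 201.2], 24)]
-20 dn [[180.7 200.3]] up [[174.1 197.8]]
20 dn [[174.7 217.6]] up [[168.  215.2]]
(array([ 73.3, -14.8, -54.9]), array([-0.178,  0.104, -0.991]))
```

The red toggle is on the y = -20 side, leaning down. I'll move back over the console with the jaws shut.

Emit:
send_rows --xyz '[[4,-1,-8],[11,-2,-16],[19,-4,-24],[27,-6,-32],[36,-7,-40],[45,-9,-47],[53,-11,-52],[61,-12,-55],[68,-14,-55],[73,-15,-55]]' --dr '[[-0.015,0.008,-0.08],[-0.03,0.018,-0.18],[-0.05,0.028,-0.28],[-0.07,0.04,-0.38],[-0.09,0.05,-0.49],[-0.11,0.06,-0.6],[-0.13,0.073,-0.7],[-0.145,0.085,-0.8],[-0.162,0.095,-0.9],[-0.178,0.104,-0.99]]' --jaw 0 --grip_force 20

```text
time: 15.6
position: [0.4274, 0.0702, 0.2563]
tool_rot: [1.004, 2.901, 0.291]
ft_force: [0.4, 0.2, 0.3]
grip_width: 0.006
grip_force: 0.0
```

Run:
```python
from h import *
T=st();p=np.load('p.npy');red("wrist",T)
print(rel(T,unv(p,[-23,-20,85])[0],Rdown(p[3],np.radians(35))))
```

```text
t 15.6 F [0.4 0.2 0.3] M [-0.12  0.02  0.02] w 0.6 gf 0.0 q [ 0.39 -0.26 -0.41  2.01 -0.27  1.26  0.96] p [0.4274 0.0702 0.2563]
wrist [([336.4, 141.2], 70)]
-20 dn [[334.1 145. ]] up [[347.7 141.2]]
20 dn [[324.6 113.2]] up [[338.5 108.5]]
(array([ 26.1,  52.7, 147.2]), array([-0.407,  0.144, -0.352]))
```

Emit:
send_rows --xyz '[[3,5,16],[6,11,32],[9,16,47],[12,22,62],[14,27,77],[17,33,92],[20,38,107],[22,43,121],[24,48,135],[26,53,147]]' --dr '[[-0.03,0.014,-0.035],[-0.07,0.028,-0.07],[-0.11,0.043,-0.105],[-0.155,0.058,-0.14],[-0.2,0.072,-0.176],[-0.24,0.086,-0.21],[-0.285,0.1,-0.246],[-0.325,0.115,-0.28],[-0.367,0.13,-0.317],[-0.407,0.144,-0.352]]'

```text
time: 16.48
position: [0.4567, 0.1497, 0.1218]
tool_rot: [0.428, 2.885, 0.912]
ft_force: [0.1, -0.3, -0.4]
grip_width: 0.009
grip_force: 0.0
```

Run:
```python
from h import *
T=st();p=np.load('p.npy');red("wrist",T)
for n in (31,33): print(rel(T,unv(p,[-23,-20,n])[0],Rdown(p[3],np.radians(35))))
im=get_image("wrist")[:,:,::-1];cv2.imwrite("pics/w5.png",cv2.resize(im[90:330,110:430],(800,600),interpolation=cv2.INTER_CUBIC))
```

```text
t 16.4833 F [ 0.1 -0.3 -0.4] M [-0.55  0.07 -0.04] w 0.8 gf 0.0 q [ 0.32 -0.01 -0.27  2.23 -0.78  0.93  1.8 ] p [0.4567 0.1497 0.1218]
wrist [([292.0, 211.1], 142)]
-20 dn [[289.6 214.6]] up [[310.3 214.4]]
20 dn [[291.  164.1]] up [[312.8 164. ]]
(array([ 0.9,  0.6, 53.7]), array([ 0.001,  0.002, -0.006]))
(array([ 0.9,  0.6, 51.7]), array([ 0.001,  0.002, -0.006]))
```

View pics/w5.png

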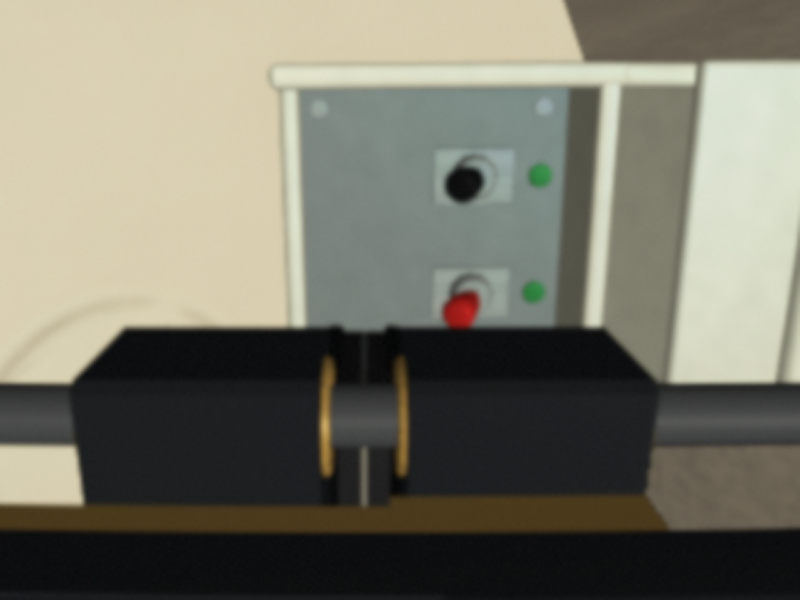

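The panel is clear to see: the black toggle is at crop (465,180) and the red one at (462,308), both down. The closed fingers are at crop x≈365, below the red bat. I descend beside it.

Emit:
send_rows --xyz '[[2,0,6],[3,0,14],[3,0,22],[3,0,30],[3,0,37],[3,0,43],[3,0,47],[3,0,50],[3,0,52],[3,0,52]]' --dr '[[0,0,0],[0,0,0],[0,0,0],[0,0,0],[0,0,0],[0,0,0],[0,0,0],[0,0,0],[0,0,0],[0,0,0]]'

```text
time: 17.42
position: [0.4632, 0.1791, 0.0804]
tool_rot: [0.427, 2.884, 0.909]
ft_force: [0.3, 1.0, -0.2]
grip_width: 0.006
grip_force: 0.0
```

Emit:
send_rows --xyz '[[0,2,0],[0,5,0],[0,8,0],[0,11,0],[0,14,0],[0,17,0],[0,20,0],[0,22,0],[0,23,0],[0,23,0]]' --dr '[[0,0,0],[0,0,0],[0,0,0],[0,0,0],[0,0,0],[0,0,0],[0,0,0],[0,0,0],[0,0,0],[0,0,0]]'

```text
time: 18.25
position: [0.469, 0.1974, 0.0943]
tool_rot: [0.426, 2.883, 0.91]
ft_force: [-0.1, -0.8, -0.6]
grip_width: 0.003
grip_force: 0.3
```

Run:
```python
from h import *
T=st();p=np.load('p.npy');red("wrist",T);red("top")
print(rel(T,unv(p,[0,-20,33])[0],Rdown(p[3],np.radians(35))))
```

```text
t 18.25 F [-0.1 -0.8 -0.6] M [-0.71  0.1  -0.04] w 0.3 gf 0.3 q [ 0.25  0.06 -0.33  2.23 -0.81  0.8   1.76] p [0.469  0.1974 0.0943]
wrist []
-20 dn [[259.6 244.3]] up [[286.5 244.2]]
20 dn [[259.6 179.9]] up [[288.3 179.8]]
top [([210.6, 50.7], 272), ([174.9, 199.4], 17)]
-20 dn [[180.7 200.3]] up [[174.1 197.8]]
20 dn [[174.7 217.6]] up [[168.  215.2]]
(array([-0.9, -0.8,  0.9]), array([ 0.   ,  0.003, -0.004]))
```

Emit:
send_rows --xyz '[[0,1,0],[0,2,0],[0,3,0],[0,4,0],[0,5,0],[0,6,0],[0,6,0],[0,6,0],[0,6,0],[0,6,0]]' --dr '[[0,0,0],[0,0,0],[0,0,0],[0,0,0],[0,0,0],[0,0,0],[0,0,0],[0,0,0],[0,0,0],[0,0,0]]'

```text
time: 19.18
position: [0.469, 0.1983, 0.0948]
tool_rot: [0.431, 2.886, 0.902]
ft_force: [-2.8, -9.8, -4.8]
grip_width: 0.004
grip_force: 5.6
```

Run:
```python
from h import *
T=st();red("top")
```

```text
t 19.1833 F [-2.8 -9.8 -4.8] M [-3.06  0.63 -0.03] w 0.4 gf 5.6 q [ 0.25  0.06 -0.33  2.22 -0.8   0.8   1.75] p [0.469  0.1983 0.0948]
top [([210.6, 50.7], 272), ([175.1, 199.5], 19)]
-20 dn [[180.7 200.3]] up [[174.1 197.8]]
20 dn [[174.7 217.6]] up [[168.  215.2]]
```

The 10 N resistance is probably the toggle against its upper stop. I'll back off and check.

Emit:
send_rows --xyz '[[0,-3,0],[0,-8,0],[0,-14,0],[0,-20,0],[0,-24,-5],[0,-24,-15],[0,-24,-28],[0,-24,-42],[0,-24,-56],[0,-24,-70]]' --dr '[[0,0,0],[0,0,0],[0,0,0],[0,0,0],[0,0,0],[0,0,0],[0,0,0],[0,0,0],[0,0,0],[0,0,0]]'

```text
time: 20.07
position: [0.4529, 0.1438, 0.1424]
tool_rot: [0.427, 2.883, 0.909]
ft_force: [0.1, -0.7, 0.6]
grip_width: 0.006
grip_force: 0.0
```

Run:
```python
from h import *
T=st();p=np.load('p.npy');red("wrist",T);red("top")
im=get_image("wrist").astype(int)
for y in(-20,20):
    for a in (-.4,.4):
        q=proj("wrist",unv(p,[12+19*np.sin(a),y,6+19*np.cos(a)]),T)[0];c,r=q.round().astype(int);print(y,a,q.round(1),im[r-3:r,c-1:c+2].mean((0,1)).round())
dk=(im.max(2)<45).astype(np.uint8);q=proj("wrist",unv(p,[12,20,20]),T)[0].astype(int)
l,k,s,c=cv2.connectedComponentsWithStats(dk);print([(c[i].round(1),s[i,4]) for i in range(1,l) if abs(c[i]-q).max()<35 and s[i,4]>5])
```

```text
t 20.0667 F [ 0.1 -0.7  0.6] M [-0.55  0.03 -0.02] w 0.5 gf 0.0 q [ 0.33 -0.06 -0.26  2.22 -0.76  0.98  1.78] p [0.4529 0.1438 0.1424]
wrist [([294.0, 206.2], 137)]
-20 dn [[279.3 208.9]] up [[298.3 208.8]]
20 dn [[280.2 162.7]] up [[300.  162.7]]
top [([210.6, 50.7], 272), ([174.5, 199.3], 14)]
-20 dn [[180.7 200.3]] up [[174.1 197.8]]
20 dn [[174.7 217.6]] up [[168.  215.2]]
-20 -0.4 [280.1 208.2] [130. 137. 130.]
-20 0.4 [297.  208.2] [188.  37.  33.]
20 -0.4 [281.  162.4] [15. 16. 16.]
20 0.4 [298.7 162.4] [148. 164. 156.]
[(array([281.4, 157.2]), np.int32(105))]
```

```bash
python3 -c "
from bench import *
print(close_job())"
```

```text
the job is handed in; nothing more can be done
None
```

I handed the job in at about 20 s. The cover lies flat on the mat, handle up, about 12 mm from its centre by my estimate. The red toggle is up, the black one is still down, and the arm is clear. The hand-in gave no score. I didn't re-measure the jars or the lamp, but the arm kept clear of them.

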